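Stack the empty can-end tote on the full one

ROBOT

A 6-joint arm with a two-finger parallel gripper is mounted at the origin on the work surface. World frame = base frame: x ahead of the robot, y to its left, z up, the work surface at z = 0. Lengths are in m, angles in degrees, forces in N, time in s.
With the tool pointing down it reaches from about 0.4 to 0.825 m from the base axis. Payload 7 kg.
Tool frame: the origin (TCP) lies on the centre line of the jaws, within the pads' length; the fingertips stand 11 mm ahead of it and the grasp point (between the pads) lies 8 mm behind it; z points along the fingers, y is the direction in which the jaws open and shut (so a half turn about z gives the same grasp; the last joint's range is limited). The gripper opens to 88 mm and grips with 3 to 60 N. Pads are 19 mm wide; open, the fingers measure 130 mm over their backs; the gripper's body (78 mm by 193 mm) begins 47 mm behind the grasp point.
Start: joints at [-58.149, 20.546, 0.682, 0, -70.136, -16.507], TCP at [0.179, -0.651, 0.207] pointing down, gripper open.
Joint ranges: [-176.03, 176.03], [-82.01, 121.73], [-58.28, 71.71], [-173.87, 95.51], [-174.79, -0.11], [-173.66, 173.66]. Speed limits (degrees/s): [136.94, 136.94, 172.46, 180, 180, 180].

INTERFACE

Orientations are given as [roll, pitch, yaw] about the fixed x, y, z axes, in that order (R = Rz(yaw) Ry(pitch) Rx(roll)).
In Python, from plant import ctrl, cams, order gives the robot as it stands.
- The arm moves only by the tool jog_arm, never from a script. Its argument "motion" is a list of rows, each an object with "offset": the shift along the tool's x, y, z in mm, a list of three; "roll": the turn about the tool's z in rad; "hand": the finger opening in mm, from 0 to 87.6. A call has 1 to 20 rows; each row is the pose to reach, as a shift and turn from the pose commanded when the call began, along the tool's axes at that moment; what a row does not reach only later rows make up. A row lasts 1/12 s, in which the tool goes at most 41.7 mm and 7.16 degrees, less where a joint would pass 70% of its speed; a pose out of reach is approached as far as the arm can. A call with a gripper value outside its range is refused whole. The fingers move at their own pace and stop on an object; the grip force is fixed at half the most. Time passes only in rows, so rows that repeat a pose let the fingers close. It gives the time, the measured TCP pose, the force and the opening at its end, in the units of the state.
- ctrl.get_obs(): the state, without advancing time (a new reading comes with each control period).
- cams.snapshot(name): name is "scene" or "top"; returns a dict with "img" (400x640x3 uint8, red, green, blue), "K" (3x3 intrinsics, pixels), "cam_to_world" (4x4, takes a point from camera to world coordinates). Camera axes: x right, y down, z forward; pixel columns grow to the right and rows downward; lengths in m; the calibration is good to about 2 mm. A picture is of the moment at which its call begins. There is no depth.
- order.close_job(): hands the job in, once; it reports no verdict.
The state is a dict: "clock": time; "joint_pos": joint angles; "qvel": joint speeds; "tau": joint torques, N m; "tool_pos": TCP position; "orientation": TCP orientation; "force": force on the tool from outside, world axes, zero at the start; "moment": the same for the moment, N m; "opening": finger opening in m.
Only numpy, scipy, OpenCV 4.12 (cv2) and the standard library are available. Lean on these libraries where they do the work, as an engineer would, in place of code of your own. Each camera call takes 0.05 s, during which the arm holds its last target. There are 200 camera calls.

TASK

Stack the empty blue tote on the blue tote that holds the piles of can ends, in line with it and turned end for end (its orange end over the other's plain blue end), so that it stands level on the white saddles just inside the lower tote's rim instead of nesting down onto the can ends. Set it down gently, never letting it drop, and let go of it. Leave the full tote where it stands, and do not disturb the can or the grey bin.

Things in the scene. Friction and masses are not known exactly. Their poses are not given: they have to be found in the camera images.
- top_center (a point): EMPTY blue tote, 240 (x) x 180 (y) x 82 mm high, 0.3-0.45 kg. Point: its centre, 41 mm above its underside; z up, x towards its orange end (wall and ledge). Grip the black 24 mm square post at its middle (sides along x, y: 4 grasp yaws): post top 29 mm above this point, foot 9 mm below it. Inside is 232 x 172 mm wide down to 3 mm above this point, below that 152 x 100. Feet reach the underside.
- base_center (a point): FULL blue tote, same moulding, axes and point; holds 4 piles of can ends (under 33 mm high), 0.95 kg, loose. 3 white saddles inside its rim: mid orange end, long sides of plain half; tops 76 mm above its underside, 6 below the rim. A tote turned 180 deg stands on them, 76 mm above this one, with play of 14 mm in x, 12 in y each way; turned the same way it nests, only 44 mm above.
- can: Bystander: filled silver slim can with a blue band, 53 mm diameter, 135 mm high, standing loose; origin at the centre of its underside.
- bin: Bystander: plain grey straight-sided open bin, 150 (x) x 110 (y) x 60 mm high, loose, with a brass tap with black handle inside; origin at the centre of its underside.

How it is judged (in metres and radians):
At the end, for the whole second after the job is handed in: The empty tote stands at rest and released on the full tote's saddles: centre 72.5 to 79 mm above the full tote's centre, within 20 mm of it in plan, in line with it within 0.2 rad, both totes level within 0.03 rad, and the full tote within 40 mm of where it started (z of top_center in the frame of base_center between 0.0725 and 0.079 m and horizontal distance between top_center and base_center below 0.02 m and angle between the x axis of top_center and the x axis of base_center, either way round below 0.2 rad and angle between each of top_center, base_center's own z axis and vertical below 0.03 rad and distance of base_center from where it was at the start of the episode below 0.04 m and linear speed of top below 0.02 m/s and contact force between the fingers and top below 0.1 N); the robot touches nothing.
It fails at once if the empty tote is dropped (moves faster than 0.5 m/s with no finger touching it) (linear speed of top above 0.5 m/s and contact force between the fingers and top below 0.05 N).
It fails at once if the can is moved more than 40 mm or tipped (distance of can from where it was at the start of the episode above 0.04 m or angle between can's own z axis and vertical above 0.5 rad).
It fails at once if the grey bin is moved more than 40 mm (distance of bin from where it was at the start of the episode above 0.04 m).
It also fails if it takes over 35 s, if anything falls off the work surface, if the arm or the gripper's body presses on something with over 40 N, if the wrist force passes 120 N, or if a joint passes its speed limit or range.

## Working session

There is one attempt and no reset: what is moved stays moved. The work goes in short steps, Python scripts to look and compute and a tool call to move; the robot and the scene stay as the last step left them, time stands still between calls to the robot, and variables do not carry over. Pictures are saved under pics/ and viewed, about 8 in all and at most 12, crops included, and the job is handed in when it is done.

Besides the shell and the picture viewer there is one more tool, called after ">>>" in YAML: its name, and indented under it one key for each argument. jog_arm: Moves the arm, as the interface text tells. Its arguments: {"type":"object","properties":{"motion":{"type":"array"}},"required":["motion"]}

```bash
mkdir -p pics && ls
cat > h.py <<'E'
import numpy as np, cv2, json
from plant import ctrl, cams, order
def snap(n,f):
    s=cams.snapshot(n); cv2.imwrite('pics/'+f,s['img'][:,:,::-1]); np.savez('pics/'+f+'.npz',**s); return s
def px2w(s,u,v,z):
    T=s['cam_to_world']; d=T[:3,:3]@np.linalg.solve(s['K'],[u,v,1]); o=T[:3,3]
    return o+d*(z-o[2])/d[2]
def w2px(s,p):
    T=s['cam_to_world']; c=T[:3,:3].T@(np.asarray(p)-T[:3,3]); q=s['K']@c; return q[:2]/q[2]
E
python3 - <<'E'
from h import *
for n in('top','scene'):
    s=snap(n,n+'0.png'); print(s['K'].tolist(),np.round(s['cam_to_world'],3).tolist())
print(ctrl.get_obs())
E
```

```text
pics
[[452.6103031904956, 0.0, 315.27208622634544], [0.0, 452.6103031904956, 205.18967981092976], [0.0, 0.0, 1.0]] [[0.01, -0.995, 0.1, 0.454], [-1.0, -0.012, -0.022, -0.143], [0.023, -0.099, -0.995, 1.253], [0.0, 0.0, 0.0, 1.0]]
[[482.52811959692593, 0.0, 321.62138918090335], [0.0, 482.52811959692593, 202.037865379412], [0.0, 0.0, 1.0]] [[-0.771, 0.353, -0.529, 1.387], [0.636, 0.438, -0.635, 0.81], [0.007, -0.827, -0.562, 0.897], [0.0, 0.0, 0.0, 1.0]]
{'clock': 0.1, 'joint_pos': array([-5.81479944e+01,  2.05843842e+01,  6.38292013e-01, -1.62119465e-02,
       -7.01354166e+01, -1.65065483e+01]), 'qvel': array([-0.00236807, -0.06625519,  0.07530688,  0.01394606,  0.04711809,
        0.07243137]), 'tau': array([-1.51791290e-03, -5.84163845e+01,  2.93752581e+01,  7.01562747e+00,
        1.00997166e-02, -4.79220512e-05]), 'tool_pos': array([ 0.17846428, -0.65049588,  0.2061489 ]), 'orientation': array([ 1.79917520e+02, -8.54747286e-03, -1.64660056e+02]), 'force': array([-0.4073886 , -0.56544972, -0.15394716]), 'moment': array([ 0.02023369,  0.03166559, -0.00783237]), 'opening': 0.08734093767746026}
```

View pics/top0.png

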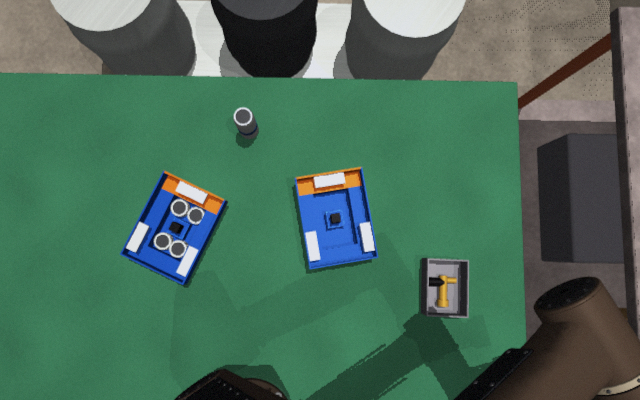

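View pics/scene0.png

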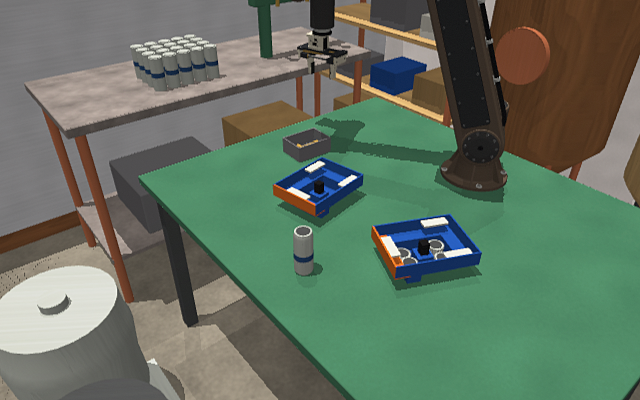

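Top view: empty tote centre near pixel (335,218), full tote near (176,228), both with orange end away from the robot (up); can at (245,120), bin at (445,288). I'll enlarge both totes.

Run:
```python
import cv2,numpy as np
im=cv2.imread('pics/top0.png')
def crop(x,y,w,h,k):
    c=cv2.resize(im[y:y+h,x:x+w],None,fx=k,fy=k,interpolation=cv2.INTER_CUBIC)
    for i in range(0,w,10):
        cv2.putText(c,str(x+i),(i*k,8),0,.3,(255,255,255)); cv2.line(c,(i*k,10),(i*k,14),(255,255,255))
    for j in range(0,h,10):
        cv2.putText(c,str(y+j),(0,j*k+4),0,.3,(255,255,255)); 
    return c
cv2.imwrite('pics/c1.png',crop(115,165,120,125,4)); 
cv2.imwrite('pics/c2.png',crop(285,160,100,118,5))
```

```text
(no output)
```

View pics/c1.png

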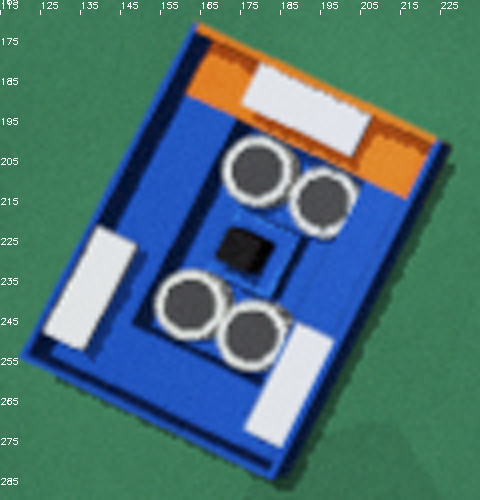

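View pics/c2.png

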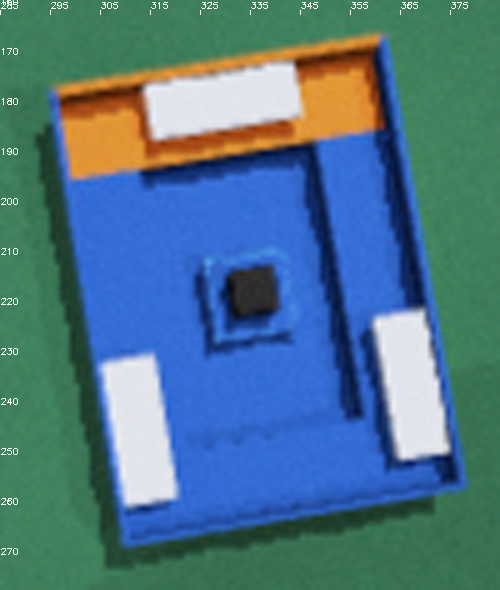

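```bash
cat >> h.py <<'E'
from scipy.optimize import least_squares
LOC=np.array([[120,90],[120,-90],[-120,-90],[-120,90]])/1000  # TL,TR,BR,BL as seen in top view (x = orange end)
def rect(p):
    c,s=np.cos(p[2]),np.sin(p[2]); return LOC@np.array([[c,s],[-s,c]])+p[:2]
def fit(s,px,zrim):
    P=np.array([px2w(s,u,v,zrim)[:2] for u,v in px])
    r=least_squares(lambda p:(rect(p)-P).ravel(),[*P.mean(0),0]); return r.x,(r.fun.reshape(4,2)*1000).round(1)
E
python3 - <<'E'
from h import *
s=dict(np.load('pics/top0.png.npz'))
f=np.array([[195,24],[442,139],[272,478],[22,355]])
e=np.array([[52,90],[383,36],[465,487],[122,546]])
F=(f+.5)/4-.5+[115,165]; E=(e+.5)/5-.5+[285,160]
for n,p in(('full',F),('empty',E)):
    x,r=fit(s,p,.082); print(n,x,np.degrees(x[2]),r.tolist(),'postpx',w2px(s,[*x[:2],.07]))
for n,u,v,z in(('can',243,115.5,.135),('bin',445,260,.06),('bin',445,316,.06),('fullpost',115+245/4,165+249/4,.07),('emppost',285+253/5,160+290/5,.07)): print(n,px2w(s,u,v,z))
o=ctrl.get_obs(); print(o['tool_pos'],o['orientation'])
E
```

```text
full [ 0.51219145  0.1974189  -0.43440207] -24.889404983693325 [[1.9, 0.4], [-0.6, -0.7], [-0.4, -0.8], [-0.8, 1.1]] postpx [174.3184943  226.66609566]
empty [ 0.54101644 -0.22138959  0.17356523] 9.94455531331547 [[0.4, 2.2], [0.4, -1.6], [-0.7, -0.7], [-0.0, -0.0]] postpx [335.41668988 217.43240201]
can [0.79149259 0.01791046 0.135     ]
bin [ 0.43260454 -0.51183539  0.06      ]
bin [ 0.28778971 -0.50910286  0.06      ]
fullpost [0.51072973 0.192375   0.07      ]
emppost [ 0.53952953 -0.22187906  0.07      ]
[ 0.17846428 -0.65049588  0.2061489 ] [ 1.79917520e+02 -8.54747286e-03 -1.64660056e+02]
```

Both fits are consistent: residuals are 2 mm or less and the post positions agree. The full tote is at (0.512, 0.197) with yaw −24.9°, the empty one at (0.540, −0.2215) with yaw 9.9°. I'll grip with the jaws along the tote's x, which has more room inside, and go above the post first.

>>> jog_arm:
  motion:
    - {"offset": [-60,42,5],"roll": -0.12,"hand": 60}
    - {"offset": [-95,65,10],"roll": -0.24,"hand": 60}
    - {"offset": [-130,90,15],"roll": -0.36,"hand": 60}
    - {"offset": [-165,114,20],"roll": -0.48,"hand": 60}
    - {"offset": [-200,138,25],"roll": -0.6,"hand": 60}
    - {"offset": [-235,162,30],"roll": -0.72,"hand": 60}
    - {"offset": [-270,186,36],"roll": -0.84,"hand": 60}
    - {"offset": [-305,210,42],"roll": -0.96,"hand": 60}
    - {"offset": [-340,235,48],"roll": -1.08,"hand": 60}
    - {"offset": [-375,259,54],"roll": -1.2,"hand": 60}
    - {"offset": [-410,283,60],"roll": -1.32,"hand": 60}
    - {"offset": [-440,304,65],"roll": -1.42,"hand": 60}
    - {"offset": [-455,314,70],"roll": -1.476,"hand": 60}
    - {"offset": [-461.8,318.7,70],"roll": -1.476,"hand": 60}
    - {"offset": [-461.8,318.7,70],"roll": -1.476,"hand": 60}
    - {"offset": [-461.8,318.7,70],"roll": -1.476,"hand": 60}
    - {"offset": [-461.8,318.7,70],"roll": -1.476,"hand": 60}
    - {"offset": [-461.8,318.7,70],"roll": -1.476,"hand": 60}

```text
clock: 1.6
tool_pos: [0.5389, -0.222, 0.137]
orientation: [180.0, 0.0, -80.1]
force: [-1.1, 0.2, 0.2]
opening: 0.0596
```

Run:
```python
from h import *
print(ctrl.get_obs())
s=snap('scene','s1.png')
c=s['img'][130:290,230:490,::-1]
cv2.imwrite('pics/s1c.png',cv2.resize(c,None,fx=3,fy=3,interpolation=cv2.INTER_CUBIC))
```

```text
{'clock': 1.6, 'joint_pos': array([-3.18002267e+00,  1.51192295e+01, -1.67744238e+01,  1.04047903e-04,
       -5.81206144e+01,  1.30368400e+01]), 'qvel': array([-0.47296624, -0.24331338,  0.05719632, -0.02567683,  0.07660703,
        0.03514632]), 'tau': array([ 6.25284724e-01, -4.75354314e+01,  2.65408409e+01,  6.28404871e+00,
        6.33367896e-02,  2.12775965e-03]), 'tool_pos': array([ 0.53893862, -0.22203926,  0.1369946 ]), 'orientation': array([ 1.79986080e+02,  3.13243099e-03, -8.01431281e+01]), 'force': array([-1.12588483,  0.15529819,  0.23261827]), 'moment': array([ 0.04267291,  0.1163844 , -0.020634  ]), 'opening': 0.05964945692390127}
```

View pics/s1c.png

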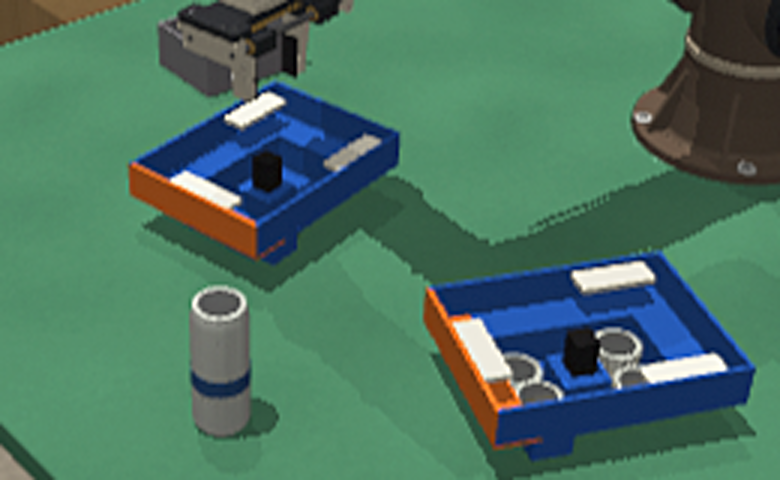

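The scene crop shows the gripper's fingers near pixel (320,155), apparently behind the empty tote's post at about (319,187). I'll check with projections whether that is just height.

Run:
```python
from h import *
s=dict(np.load('pics/s1.png.npz'))
print('tcp',w2px(s,[.5389,-.222,.137]),'posttop',w2px(s,[.540,-.2215,.07]))
for x in([.5122,.1974,-.4344],[.541,-.2214,.1736]):
    print([((w2px(s,[*p,.082])-[230,130])*3+1).round().tolist() for p in rect(x)])
```

```text
tcp [319.19349208 163.45703263] posttop [318.94334281 181.58949506]
[[498.0, 411.0], [426.0, 286.0], [659.0, 250.0], [755.0, 366.0]]
[[257.0, 225.0], [129.0, 162.0], [276.0, 80.0], [401.0, 132.0]]
```

Run:
```python
from h import *
s=dict(np.load('pics/s1.png.npz'))
t=snap('top','t1.png')
def crop(s,x,y,w,h,k,pts):
    c=cv2.resize(np.ascontiguousarray(s['img'][y:y+h,x:x+w,::-1]),None,fx=k,fy=k,interpolation=cv2.INTER_CUBIC)
    for p in pts:
        q=w2px(s,p); cv2.circle(c,tuple(int(round(a)) for a in (q-[x,y]+.5)*k),3,(0,0,255),1)
    return c
R=np.array([np.cos(np.radians(9.94)),np.sin(np.radians(9.94)),0])
tip=np.array([.5389,-.222,.126]); pts=[tip,tip+R*.0298,tip-R*.0298]
a=crop(s,265,110,100,90,4,pts); b=crop(t,285,160,100,90,4,pts)
cv2.imwrite('pics/m1.png',np.hstack([a,b]))
```

```text
(no output)
```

View pics/m1.png

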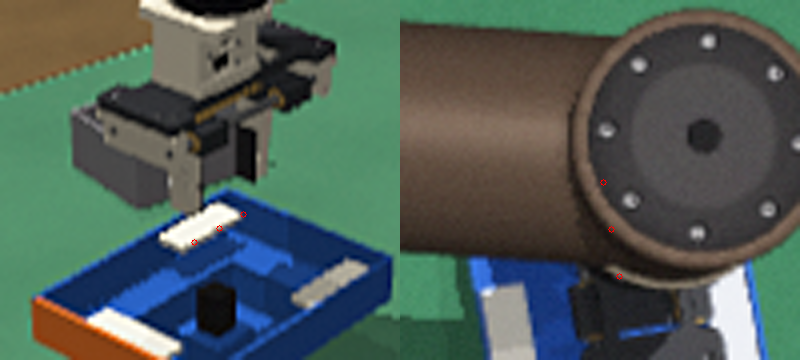

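Run:
```python
from h import *
def crop(s,x,y,w,h,k,pts):
    c=cv2.resize(np.ascontiguousarray(s['img'][y:y+h,x:x+w,::-1]),None,fx=k,fy=k,interpolation=cv2.INTER_CUBIC)
    for p,col in pts:
        q=w2px(s,p); cv2.circle(c,tuple(int(round(a)) for a in (q-[x,y]+.5)*k),3,col,1)
    return c
s=dict(np.load('pics/scene0.png.npz'))
n=snap('scene','s2.png')
def P(tip,R,h,w=.0095):
    X=np.cross(R,[0,0,1]); return [(tip,(0,0,255))]+[(tip+a*h*R+b*w*X,(0,255,255)) for a in(1,-1) for b in(1,-1)]
y=np.radians(-164.66); R=np.array([np.sin(y),-np.cos(y),0])
a=crop(s,275,0,100,100,4,P(np.array([.1785,-.6505,.195]),R,.0437))
y=np.radians(9.94); R=np.array([np.cos(y),np.sin(y),0])
b=crop(n,265,100,100,100,4,P(np.array([.5389,-.222,.126]),R,.0298))
cv2.imwrite('pics/m2.png',np.hstack([a,b]))
o=ctrl.get_obs(); print(o['clock'],o['tool_pos'],o['joint_pos'],o['opening'])
```

```text
1.75 [ 0.53906506 -0.2222465   0.13722248] [-3.20175547e+00  1.51046440e+01 -1.67610283e+01 -1.41408966e-03
 -5.81137988e+01  1.30272148e+01] 0.060031138611728034
```

View pics/m2.png

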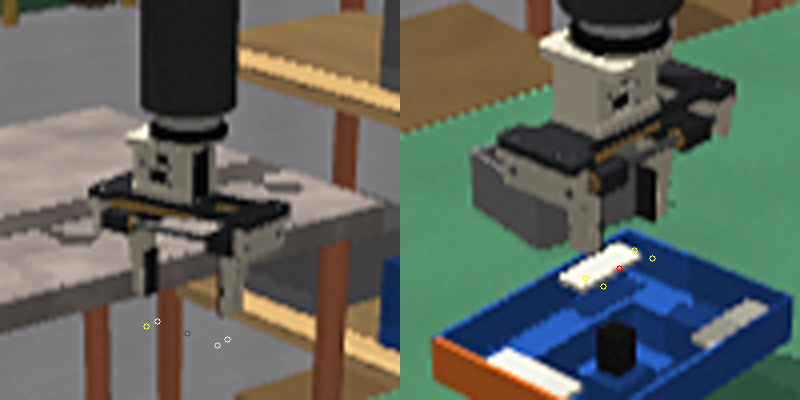

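In both pictures the fingertips appear about 30–35 mm higher along the tool axis than the reported TCP says; laterally they agree. Going down to the nominal grasp height is safe either way, so I'll do that and look again before closing.

>>> jog_arm:
  motion:
    - {"offset": [0,0,12],"roll": 0,"hand": 60}
    - {"offset": [0,0,24],"roll": 0,"hand": 60}
    - {"offset": [0,0,36],"roll": 0,"hand": 60}
    - {"offset": [0,0,48],"roll": 0,"hand": 60}
    - {"offset": [0,0,56],"roll": 0,"hand": 60}
    - {"offset": [0,0,64],"roll": 0,"hand": 60}
    - {"offset": [0,0,72],"roll": 0,"hand": 60}
    - {"offset": [0,0,80],"roll": 0,"hand": 60}
    - {"offset": [0,0,86],"roll": 0,"hand": 60}
    - {"offset": [0,0,88],"roll": 0,"hand": 60}
    - {"offset": [0,0,88],"roll": 0,"hand": 60}
    - {"offset": [0,0,88],"roll": 0,"hand": 60}

```text
clock: 2.75
tool_pos: [0.5398, -0.2214, 0.0491]
orientation: [-180.0, -0.0, -80.1]
force: [0.5, -0.4, -0.8]
opening: 0.0603
```

Run:
```python
from h import *
n=snap('scene','s3.png'); t=snap('top','t3.png')
k=5
c=cv2.resize(np.ascontiguousarray(n['img'][110:230,260:380,::-1]),None,fx=k,fy=k,interpolation=cv2.INTER_CUBIC)
cv2.imwrite('pics/m3.png',c)
o=ctrl.get_obs(); print(o['clock'],o['tool_pos'],o['force'],o['moment'],o['opening'])
```

```text
2.85 [ 0.53995355 -0.22141315  0.04941248] [-0.12534705 -0.22962086 -0.79020861] [0.05320914 0.0977457  0.01564566] 0.06001486707151593
```

View pics/m3.png

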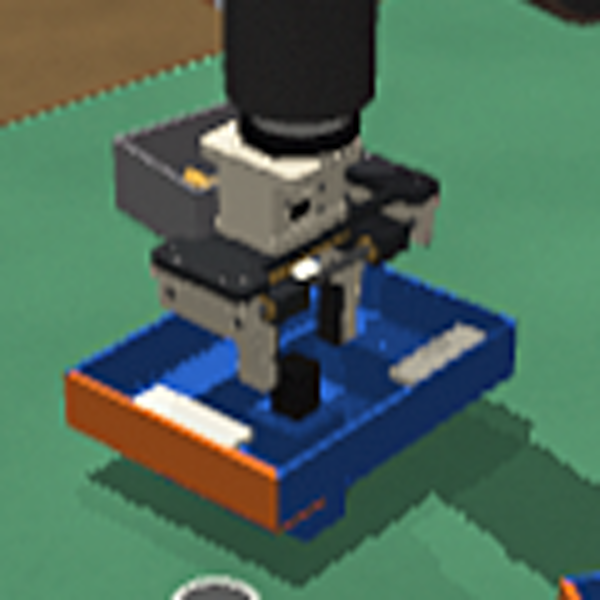

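Fingertips are at (260,390) and (335,340); their midpoint (297,365) coincides with the post's top, not 32 mm below it. So the tool is either really higher or shifted horizontally away from the camera. The top view can tell which, using the wrist cap centred at about (360.8,193.8) in t1.

Run:
```python
from h import *
t=dict(np.load('pics/t1.png.npz'))
for z in(.3,.35,.4,.45,.5,.55,.6): print(z,px2w(t,360.8,193.8,z)[:2].round(4))
print('tcp .539 -.222')
# scene: tip midpoints -> lines
for f,(u,v),tp in(('scene0',(275+187/4,303/4),(.1785,-.6505,.195)),('s2',(265+221/4,100+234/4),(.539,-.222,.126)),('s3',(260+297/5,110+365/5),(.540,-.2214,.038))):
    s=dict(np.load(f'pics/{f}.png.npz'))
    r=least_squares(lambda z:w2px(s,[*tp[:2],z[0]])-[u,v],[.1]); print(f,'tip z est',r.x,'nominal',tp[2],'px resid',r.fun.round(1))
t=dict(np.load('pics/t3.png.npz')); c=cv2.resize(np.ascontiguousarray(t['img'][140:290,270:400,::-1]),None,fx=4,fy=4,interpolation=cv2.INTER_CUBIC)
for z,col in((.038,(0,0,255)),(.07,(0,255,255)),(.15,(0,255,0)),(.3,(255,255,0))):
    q=(w2px(t,[.54,-.2214,z])-[270,140]+.5)*4; cv2.circle(c,tuple(q.round().astype(int).tolist()),3,col,1)
cv2.imwrite('pics/m4.png',c)
```

```text
0.3 [ 0.5752 -0.2599]
0.35 [ 0.5688 -0.2537]
0.4 [ 0.5625 -0.2476]
0.45 [ 0.5561 -0.2414]
0.5 [ 0.5498 -0.2352]
0.55 [ 0.5435 -0.2291]
0.6 [ 0.5371 -0.2229]
tcp .539 -.222
scene0 tip z est [0.22407519] nominal 0.195 px resid [-0.5 -0. ]
s2 tip z est [0.15498491] nominal 0.126 px resid [-1.1 -0. ]
s3 tip z est [0.06465562] nominal 0.038 px resid [-0.4 -0. ]
```

View pics/m4.png

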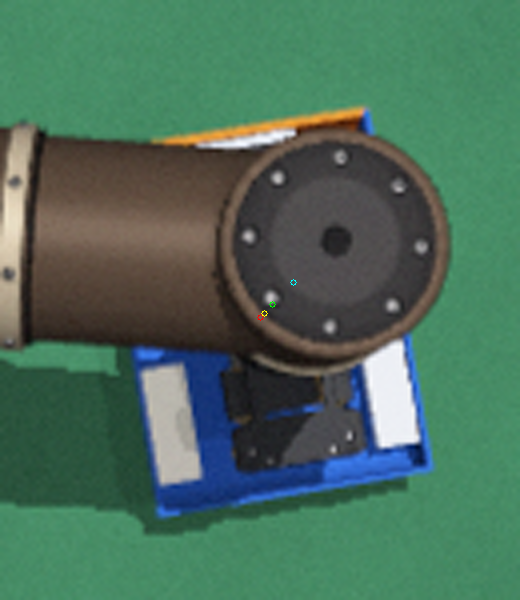

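The wrist cap's sight line passes within 2 mm of the reported TCP axis, and the three tip readings agree (27–29 mm high). So the offset lies along the tool axis: the fingertips are about 28 mm shorter than stated. I'll go lower in small steps and watch the force.

>>> jog_arm:
  motion:
    - {"offset": [0,0,3],"roll": 0,"hand": 60}
    - {"offset": [0,0,6],"roll": 0,"hand": 60}
    - {"offset": [0,0,8],"roll": 0,"hand": 60}
    - {"offset": [0,0,8],"roll": 0,"hand": 60}

```text
clock: 3.18
tool_pos: [0.5392, -0.2213, 0.0404]
orientation: [180.0, 0.0, -80.1]
force: [0.7, -1.3, -0.5]
opening: 0.0602
```

>>> jog_arm:
  motion:
    - {"offset": [0,0,2],"roll": 0,"hand": 60}
    - {"offset": [0,0,4],"roll": 0,"hand": 60}
    - {"offset": [0,0,4],"roll": 0,"hand": 60}

```text
clock: 3.43
tool_pos: [0.5394, -0.2213, 0.0365]
orientation: [180.0, 0.0, -80.1]
force: [0.8, -1.2, -0.3]
opening: 0.06
```

There is no contact even though the nominal tip would now be below the tote's floor, which confirms the short tool. I'll go on to TCP z ≈ 0.024 and close.

>>> jog_arm:
  motion:
    - {"offset": [0,0,4],"roll": 0,"hand": 60}
    - {"offset": [0,0,8],"roll": 0,"hand": 60}
    - {"offset": [0,0,11],"roll": 0,"hand": 60}
    - {"offset": [0,0,12.5],"roll": 0,"hand": 60}
    - {"offset": [0,0,12.5],"roll": 0,"hand": 60}

```text
clock: 3.85
tool_pos: [0.5392, -0.2214, 0.0239]
orientation: [179.9, 0.0, -80.1]
force: [-0.1, 0.1, -0.1]
opening: 0.0603
```

>>> jog_arm:
  motion:
    - {"offset": [0,0,0],"roll": 0,"hand": 45}
    - {"offset": [0,0,0],"roll": 0,"hand": 35}
    - {"offset": [0,0,0],"roll": 0,"hand": 28}
    - {"offset": [0,0,0],"roll": 0,"hand": 20}
    - {"offset": [0,0,0],"roll": 0,"hand": 10}
    - {"offset": [0,0,0],"roll": 0,"hand": 0}
    - {"offset": [0,0,0],"roll": 0,"hand": 0}
    - {"offset": [0,0,0],"roll": 0,"hand": 0}
    - {"offset": [0,0,0],"roll": 0,"hand": 0}
    - {"offset": [0,0,0],"roll": 0,"hand": 0}

```text
clock: 4.68
tool_pos: [0.5401, -0.2214, 0.0246]
orientation: [-180.0, -0.0, -80.1]
force: [1.4, 0.3, -1.4]
opening: 0.0238
```

The grip holds at an opening of 23.8 mm. Now I'll lift gently.

>>> jog_arm:
  motion:
    - {"offset": [0,0,-2],"roll": 0,"hand": 0}
    - {"offset": [0,0,-5],"roll": 0,"hand": 0}
    - {"offset": [0,0,-10],"roll": 0,"hand": 0}
    - {"offset": [0,0,-18],"roll": 0,"hand": 0}
    - {"offset": [0,0,-28],"roll": 0,"hand": 0}
    - {"offset": [0,0,-40],"roll": 0,"hand": 0}
    - {"offset": [0,0,-52],"roll": 0,"hand": 0}
    - {"offset": [0,0,-64],"roll": 0,"hand": 0}
    - {"offset": [0,0,-76],"roll": 0,"hand": 0}
    - {"offset": [0,0,-88],"roll": 0,"hand": 0}
    - {"offset": [0,0,-100],"roll": 0,"hand": 0}
    - {"offset": [0,0,-112],"roll": 0,"hand": 0}
    - {"offset": [0,0,-122],"roll": 0,"hand": 0}
    - {"offset": [0,0,-128],"roll": 0,"hand": 0}
    - {"offset": [0,0,-130],"roll": 0,"hand": 0}
    - {"offset": [0,0,-130],"roll": 0,"hand": 0}
    - {"offset": [0,0,-130],"roll": 0,"hand": 0}

```text
clock: 6.1
tool_pos: [0.5392, -0.2213, 0.154]
orientation: [180.0, 0.0, -80.1]
force: [0.3, -0.2, -2.5]
opening: 0.0238
```

Run:
```python
from h import *
n=snap('scene','s5.png')
c=cv2.resize(np.ascontiguousarray(n['img'][100:300,240:490,::-1]),None,fx=3,fy=3,interpolation=cv2.INTER_CUBIC)
for p in rect([.541,-.2214,.1736]):
    q=(w2px(n,[*p,.082+.13])-[240,100]+.5)*3; cv2.circle(c,tuple(q.round().astype(int).tolist()),4,(0,0,255),1)
cv2.imwrite('pics/m5.png',c)
o=ctrl.get_obs(); print(o['clock'],o['tool_pos'],o['orientation'],o['force'],o['moment'],o['opening'],o['joint_pos'])
```

```text
6.15 [ 0.53909719 -0.2212555   0.15374069] [ 1.79935184e+02  2.93579500e-02 -8.00962724e+01] [ 0.32605369  0.16098727 -3.53958887] [ 0.00347588  0.129506   -0.04177555] 0.02385313890634514 [-3.10783401e+00  1.42899282e+01 -1.55044605e+01 -1.61338635e-02
 -6.02753742e+01  1.30195864e+01]
```

View pics/m5.png

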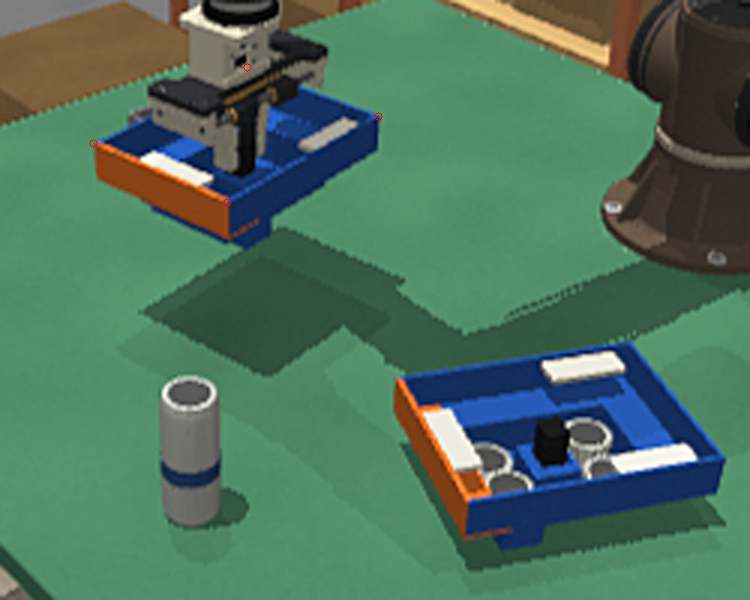

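The tote is lifted level, and its rim corners at (94,145), (228,203) and (378,117) sit on the predicted circles; the others are unmoved. Next I carry it over the full tote, turning by −2.534 rad in all over two calls.

>>> jog_arm:
  motion:
    - {"offset": [-4,-0.4,0],"roll": -0.012,"hand": 0}
    - {"offset": [-12.5,-1.3,0],"roll": -0.036,"hand": 0}
    - {"offset": [-25,-2.7,0],"roll": -0.072,"hand": 0}
    - {"offset": [-41.7,-4.5,0],"roll": -0.12,"hand": 0}
    - {"offset": [-62.6,-6.7,0],"roll": -0.18,"hand": 0}
    - {"offset": [-87.7,-9.4,0],"roll": -0.252,"hand": 0}
    - {"offset": [-114.8,-12.3,0],"roll": -0.33,"hand": 0}
    - {"offset": [-141.9,-15.2,0],"roll": -0.408,"hand": 0}
    - {"offset": [-171.1,-18.3,0],"roll": -0.492,"hand": 0}
    - {"offset": [-200.4,-21.5,0],"roll": -0.576,"hand": 0}
    - {"offset": [-229.6,-24.6,0],"roll": -0.66,"hand": 0}
    - {"offset": [-258.8,-27.7,0],"roll": -0.744,"hand": 0}
    - {"offset": [-288,-30.8,0],"roll": -0.828,"hand": 0}
    - {"offset": [-315.1,-33.7,0],"roll": -0.906,"hand": 0}
    - {"offset": [-340.2,-36.4,0],"roll": -0.978,"hand": 0}
    - {"offset": [-363.1,-38.9,0],"roll": -1.044,"hand": 0}
    - {"offset": [-384,-41.1,0],"roll": -1.104,"hand": 0}
    - {"offset": [-400.7,-42.9,0],"roll": -1.152,"hand": 0}
    - {"offset": [-411.1,-44,0],"roll": -1.182,"hand": 0}
    - {"offset": [-417.4,-44.7,0],"roll": -1.2,"hand": 0}

```text
clock: 7.82
tool_pos: [0.5111, 0.1992, 0.1543]
orientation: [180.0, 0.0, -11.1]
force: [0.5, 0.3, -3.6]
opening: 0.0237
```

>>> jog_arm:
  motion:
    - {"offset": [0,0,0],"roll": -0.02,"hand": 0}
    - {"offset": [0,0,0],"roll": -0.06,"hand": 0}
    - {"offset": [0,0,0],"roll": -0.12,"hand": 0}
    - {"offset": [0,0,0],"roll": -0.2,"hand": 0}
    - {"offset": [0,0,0],"roll": -0.29,"hand": 0}
    - {"offset": [0,0,0],"roll": -0.38,"hand": 0}
    - {"offset": [0,0,0],"roll": -0.47,"hand": 0}
    - {"offset": [0,0,0],"roll": -0.56,"hand": 0}
    - {"offset": [0,0,0],"roll": -0.65,"hand": 0}
    - {"offset": [0,0,0],"roll": -0.74,"hand": 0}
    - {"offset": [0,0,0],"roll": -0.83,"hand": 0}
    - {"offset": [0,0,0],"roll": -0.92,"hand": 0}
    - {"offset": [0,0,0],"roll": -1.01,"hand": 0}
    - {"offset": [0,0,0],"roll": -1.1,"hand": 0}
    - {"offset": [0,0,0],"roll": -1.18,"hand": 0}
    - {"offset": [0,0,0],"roll": -1.25,"hand": 0}
    - {"offset": [0,0,0],"roll": -1.3,"hand": 0}
    - {"offset": [0,0,0],"roll": -1.325,"hand": 0}
    - {"offset": [0,0,0],"roll": -1.334,"hand": 0}
    - {"offset": [0,0,0],"roll": -1.334,"hand": 0}

```text
clock: 9.48
tool_pos: [0.5117, 0.1969, 0.1545]
orientation: [-180.0, 0.0, 65.0]
force: [0.1, -0.4, -3.8]
opening: 0.0237
```

Run:
```python
from h import *
n=snap('scene','s6.png'); t=snap('top','t6.png')
k=5; x0,y0=350,165
c=cv2.resize(np.ascontiguousarray(n['img'][y0:y0+120,x0:x0+150,::-1]),None,fx=k,fy=k,interpolation=cv2.INTER_CUBIC)
for ps,z,col in((rect([.5122,.1974,-.4344]),.082+.1305,(0,0,255)),(rect([.5122,.1974,-.4344]),.082,(0,255,255))):
  for p in ps:
    q=(w2px(n,[*p,z])-[x0,y0]+.5)*k; cv2.circle(c,tuple(q.round().astype(int).tolist()),4,col,1)
cv2.imwrite('pics/m6.png',c)
o=ctrl.get_obs(); print(o['clock'],o['tool_pos'],o['orientation'],o['force'],o['moment'],o['opening'],o['joint_pos'])
```

```text
9.5833 [0.51174644 0.19721125 0.15447661] [-1.79998185e+02  1.67899469e-03  6.50225528e+01] [ 1.07625509  0.50663307 -3.41262464] [-0.12758316  0.09564158  0.01330288] 0.023264943383724104 [ 4.15448359e+01  1.10627025e+01 -1.96965764e+01 -1.15936072e-03
 -5.92429844e+01  1.13478310e+02]
```

View pics/m6.png

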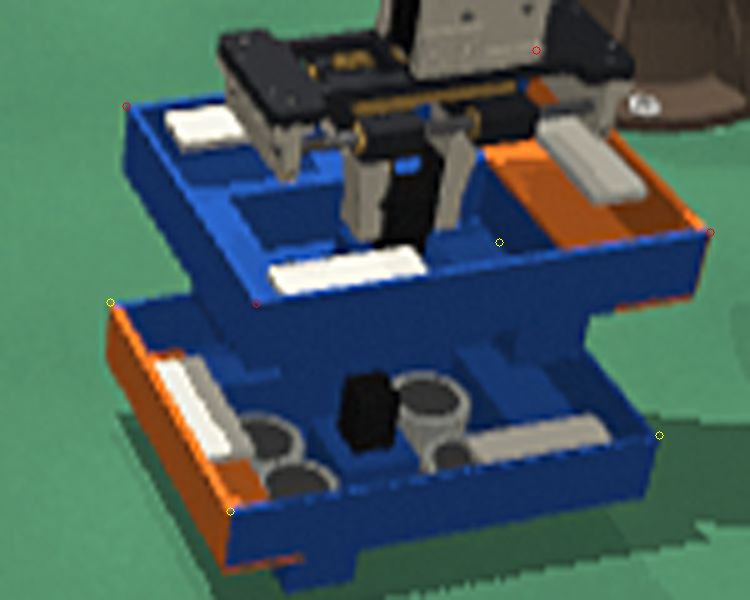

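The tote is aligned: the upper rim corners match the targets to about 1 px, and the orange end is over the lower tote's plain end. Now I'll lower it; seating is expected at about +54.5 mm.

>>> jog_arm:
  motion:
    - {"offset": [0,0,2],"roll": 0,"hand": 0}
    - {"offset": [0,0,6],"roll": 0,"hand": 0}
    - {"offset": [0,0,11],"roll": 0,"hand": 0}
    - {"offset": [0,0,16],"roll": 0,"hand": 0}
    - {"offset": [0,0,21],"roll": 0,"hand": 0}
    - {"offset": [0,0,26],"roll": 0,"hand": 0}
    - {"offset": [0,0,31],"roll": 0,"hand": 0}
    - {"offset": [0,0,36],"roll": 0,"hand": 0}
    - {"offset": [0,0,40],"roll": 0,"hand": 0}
    - {"offset": [0,0,43],"roll": 0,"hand": 0}
    - {"offset": [0,0,46],"roll": 0,"hand": 0}
    - {"offset": [0,0,48],"roll": 0,"hand": 0}
    - {"offset": [0,0,49],"roll": 0,"hand": 0}
    - {"offset": [0,0,50],"roll": 0,"hand": 0}
    - {"offset": [0,0,51],"roll": 0,"hand": 0}
    - {"offset": [0,0,51],"roll": 0,"hand": 0}
    - {"offset": [0,0,51],"roll": 0,"hand": 0}

```text
clock: 11.0
tool_pos: [0.5118, 0.1975, 0.1036]
orientation: [180.0, -0.0, 65.1]
force: [0.1, 0.3, -3.9]
opening: 0.024
```

>>> jog_arm:
  motion:
    - {"offset": [0,0,0.5],"roll": 0,"hand": 0}
    - {"offset": [0,0,1],"roll": 0,"hand": 0}
    - {"offset": [0,0,1.5],"roll": 0,"hand": 0}
    - {"offset": [0,0,2],"roll": 0,"hand": 0}
    - {"offset": [0,0,2],"roll": 0,"hand": 0}

```text
clock: 11.42
tool_pos: [0.5117, 0.1975, 0.1014]
orientation: [-180.0, 0.0, 65.1]
force: [0.1, -0.6, -4.0]
opening: 0.0237
```

>>> jog_arm:
  motion:
    - {"offset": [0,0,0.4],"roll": 0,"hand": 0}
    - {"offset": [0,0,0.7],"roll": 0,"hand": 0}
    - {"offset": [0,0,1],"roll": 0,"hand": 0}
    - {"offset": [0,0,1],"roll": 0,"hand": 0}

```text
clock: 11.75
tool_pos: [0.5118, 0.1975, 0.1006]
orientation: [180.0, -0.0, 65.1]
force: [-1.6, -0.3, -1.4]
opening: 0.0237
```

>>> jog_arm:
  motion:
    - {"offset": [0,0,0.2],"roll": 0,"hand": 0}
    - {"offset": [0,0,0.4],"roll": 0,"hand": 0}
    - {"offset": [0,0,0.4],"roll": 0,"hand": 0}
    - {"offset": [0,0,0.4],"roll": 0,"hand": 0}

```text
clock: 12.08
tool_pos: [0.5118, 0.1975, 0.1006]
orientation: [180.0, -0.0, 65.1]
force: [-3.4, -0.5, 5.4]
opening: 0.0239
```

It is seated: the load has transferred at the expected height. I'll open gradually and back off straight up.

>>> jog_arm:
  motion:
    - {"offset": [0,0,-0.2],"roll": 0,"hand": 0}
    - {"offset": [0,0,-0.2],"roll": 0,"hand": 24}
    - {"offset": [0,0,-0.2],"roll": 0,"hand": 26}
    - {"offset": [0,0,-0.2],"roll": 0,"hand": 30}
    - {"offset": [0,0,-0.2],"roll": 0,"hand": 40}
    - {"offset": [0,0,-0.2],"roll": 0,"hand": 50}
    - {"offset": [0,0,-0.2],"roll": 0,"hand": 55}
    - {"offset": [0,0,-0.2],"roll": 0,"hand": 55}
    - {"offset": [0,0,-0.2],"roll": 0,"hand": 55}

```text
clock: 12.83
tool_pos: [0.5118, 0.1975, 0.1002]
orientation: [-180.0, 0.0, 65.1]
force: [-0.6, 0.2, 0.2]
opening: 0.0535
```

>>> jog_arm:
  motion:
    - {"offset": [0,0,-4],"roll": 0,"hand": 55}
    - {"offset": [0,0,-10],"roll": 0,"hand": 55}
    - {"offset": [0,0,-18],"roll": 0,"hand": 55}
    - {"offset": [0,0,-28],"roll": 0,"hand": 55}
    - {"offset": [0,0,-40],"roll": 0,"hand": 55}
    - {"offset": [0,0,-55],"roll": 0,"hand": 55}
    - {"offset": [0,0,-70],"roll": 0,"hand": 55}
    - {"offset": [0,0,-85],"roll": 0,"hand": 55}
    - {"offset": [0,0,-100],"roll": 0,"hand": 55}
    - {"offset": [0,0,-115],"roll": 0,"hand": 55}
    - {"offset": [0,0,-125],"roll": 0,"hand": 55}
    - {"offset": [0,0,-130],"roll": 0,"hand": 55}
    - {"offset": [0,0,-130],"roll": 0,"hand": 55}
    - {"offset": [0,0,-130],"roll": 0,"hand": 55}

```text
clock: 14.0
tool_pos: [0.5116, 0.1975, 0.2301]
orientation: [-180.0, -0.0, 65.1]
force: [-0.6, -0.1, -0.5]
opening: 0.0548
```

Run:
```python
from h import *
n=snap('scene','s7.png')
k=4; x0,y0=285,150
c=cv2.resize(np.ascontiguousarray(n['img'][y0:y0+145,x0:x0+200,::-1]),None,fx=k,fy=k,interpolation=cv2.INTER_CUBIC)
for z,col in((.082+.076,(0,0,255)),(.082,(0,255,255))):
  for p in rect([.5122,.1974,-.4344]):
    q=(w2px(n,[*p,z])-[x0,y0]+.5)*k; cv2.circle(c,tuple(q.round().astype(int).tolist()),4,col,1)
cv2.imwrite('pics/m7.png',c)
o=ctrl.get_obs(); print(o['clock'],o['tool_pos'],o['force'],o['opening'])
```

```text
14.05 [0.51133654 0.19727798 0.22957485] [ 0.12514723  0.76004491 -0.35048007] 0.05455850221122196
```

View pics/m7.png

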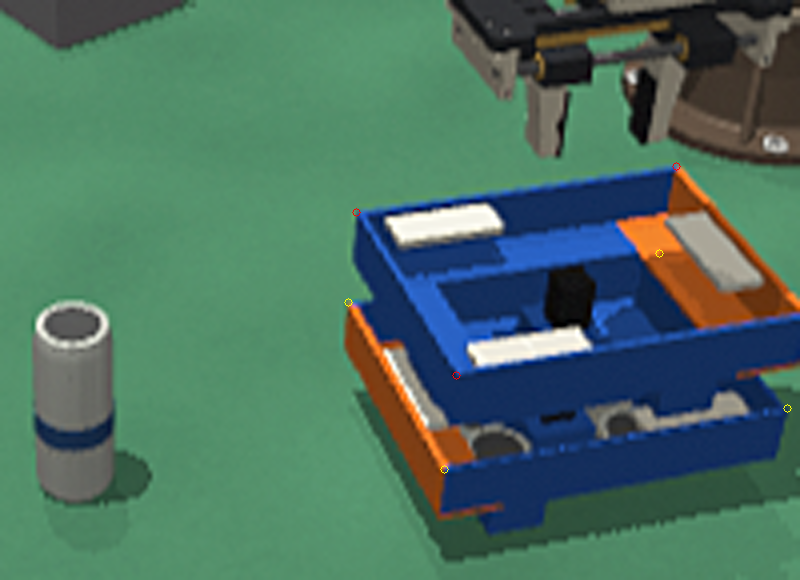

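The upper rim corners at (357,213), (677,168) and (457,376) sit on the markers for exactly +76 mm, so it is level and in line. The full tote and can haven't moved, and the gripper is clear. I'll hand it in.

```bash
python3 -c "
from h import *
print(order.close_job())"
```

```text
the job is handed in; nothing more can be done
None
```

The empty tote now stands on the full tote's saddles, turned end for end, with its orange end over the other's plain end. I gripped it by the post, lowered it until the saddles took its weight, and released it without a drop. I handed in at about 14 s of the 35 s.

**Last checks:**
- **Seating:** in the final scene picture the upper rim corners lie within about 1 px of where they should be at 76 mm above the full tote. The tote looks level and in line.
- **Load transfer:** the wrist force changed over at the expected seating height, with a light press of under 10 N.
- **Surroundings:** the full tote and can look unmoved. The bin was only partly in that last picture; the arm passed well above it.
- **Gripper:** open and raised about 13 cm clear, with no force on it beyond sensor noise.

**Disagreement:** the fingertips were about 28 mm higher than the stated tool frame says. Three pictures showed this, and going below the nominal floor height met no contact. I set the grasp depth from the pictures instead.

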